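Raise the mast of the cased work light

TASK

Open the lid of the black work-light case until it leans back on its stop, without letting it slam. Then grip the lamp's lift grip so that its release button is squeezed in, pull the telescopic mast up past the first stop to the second, and hold it fully up there, ready for its clamp collars to be tightened: it slides down if let go, so finish while still holding it, with the lid open. Leave everything else where it is, including the spare battery and the pot inside the case.

Things in the scene. Friction and masses are not known exactly. Their poses are not given: they have to be found in the camera images.
- case: Black case, latches undone, heavy, fixed; 190 (x) x 300 (y) x 150 mm without lid, walls 6 mm. Origin: centre of underside. z up, x towards the hinged long side, -x towards the latch side where it opens. Mast inside at x 0, y +30 mm; a 75 mm high wall at y -85 mm sets off a compartment at the -y end with battery and pot. Rim 150 mm, top of closed lid 200 mm above the bench.
- lid (a joint): Lid angle in rad: 0 shut, grows as it opens, 1.80 (103 degrees) leaning back on its stop, its free edge then 336 mm above the bench (347 mm at the top of its swing). The lid is 190 x 300 mm, 50 mm deep, about 0.45 kg, free hinge: below about 1.25 rad it falls shut, beyond that it leans back by itself.
- lid_handle (a point): Middle of the lid's grey bar handle: round, 16 mm thick, 110 mm long, parallel to the hinge, axis 42 mm above the lid's top face (34 mm free under it). Moves with the lid, frame of the lid (y along the bar, z out of its top face). Lid shut: 92 mm above and 168 mm to the -x side of the hinge axis. A gripper can follow the arc, tilting some 20 degrees with the lid, the bar turning in the fingers.
- lid_hinge (a point): Hinge axis at the middle of the case's +x long side, 150.5 mm above the bench; the axis runs along the case's y. Its frame turns with the lid.
- lamp: The lamp head on the mast. Origin: centre of its lift grip, a black ribbed block on top, 30 (x) x 64 (y) x 46 mm (z), axes as the case's; 161 mm above the bench with the mast down, so two thirds of it stand above the rim. The lamp's cross bar, 18 mm wide in x, lies directly under it, with a panel towards each y end. 70 mm free at both x sides of the block: grip it across x from above.
- button_face (a point): Middle of the outer face of the grey release button, 18 mm (y) x 20 mm (z), on the grip's -x face at mid height. Out, it stands 6 mm proud of that face; squeezed in, flush.
- button (a joint): Travel of the release button in m: 0 out, 0.006 flush. It takes 3 N to start and 8 N fully in, and springs back. The catch is free beyond about 0.004. Any two-finger grip across the block's x faces at mid height pushes it in.
- mast (a joint): Height of the mast in m: 0 stowed, 0.08 first stop (half height), 0.16 second stop (full height, end of travel). The catch locks it when stowed and at the first stop whenever the button is out: keep it in to pass. No catch at the second stop: it slides down when let go. Moving mass about 0.5 kg; lifting takes 6 to 9 N.
- spare_battery: Bystander: black block 85 x 40 x 65 mm in the case's small compartment. Origin: centre of its underside.
- grease_pot: Bystander: small round pot, 40 mm across, 62 mm high, in the case's small compartment. Origin: centre of its underside.
- seal_carton: Bystander on the bench: open cardboard tray 130 x 100 x 55 mm. Origin: centre of its underside.
- tape_roll: Bystander on the bench: ring 104 mm across, 48 mm high. Origin: centre of its underside.
- pipe_coupling: Bystander on the bench: black rubber sleeve 60 mm across, 84 mm high. Origin: centre of its underside.
- glue_bottle: Bystander on the bench: bottle 56 mm across, 120 mm high. Origin: centre of its underside.
- screwdriver: Bystander lying on the bench, along its own x.
- wrench: Bystander lying on the bench, along its own x.

How it is judged:
On the way, in this order (a step that is already met when the one before it is completed fails the run):
1. the lid leans back on its stop (value of joint lid above 1.72 rad and velocity of joint lid between -0.1 and 0.1 rad/s), for 0.2 s.
2. the release button is squeezed in with the mast still below its first stop (value of joint button above 0.004 m and contact force between the fingers and lamp above 2 N and value of joint mast below 0.07 m), for 0.1 s.
3. the mast is pulled up to its second stop (value of joint mast above 0.152 m), for 0.2 s.
At the end, for the whole second after the job is handed in: The mast is up at its second stop (within 8 mm of full travel) and still, the fingers are holding the lift grip (over 2 N), and the lid leans back on its stop (over 1.72 rad) (value of joint mast above 0.152 m and velocity of joint mast between -0.02 and 0.02 m/s and contact force between the fingers and lamp above 2 N and value of joint lid above 1.72 rad); the arm keeps its last pose, push and grip.
It fails at once if the lid slams (faster than 3 rad/s) (velocity of joint lid above 3 rad/s or velocity of joint lid below -3 rad/s).
It fails at once if the spare battery or the pot in the case is disturbed (over 20 mm) (distance of any of spare_battery, grease_pot from where it was at the start of the episode above 0.02 m).
It fails at once if something else on the bench is moved (over 20 mm) (distance of any of seal_carton, tape_roll, pipe_coupling, glue_bottle, screwdriver, wrench from where it was at the start of the episode above 0.02 m).
It also fails if it takes over 58 s, if anything falls off the work surface, if the arm or the gripper's body presses on something with over 40 N, if the wrist force passes 120 N, or if a joint passes its speed limit or range.

ROBOT

A 6-joint arm with a two-finger parallel gripper is mounted at the origin on the work surface. World frame = base frame: x ahead of the robot, y to its left, z up, the work surface at z = 0. Lengths are in m, angles in rad, forces in N, time in s.
With the tool pointing down it reaches from about 0.35 to 0.8 m from the base axis. Payload 7.3 kg.
Tool frame: the origin (TCP) lies at the very end of the fingers, on their centre line; the grasp point (between the pads) lies 19 mm behind it; z points along the fingers, y is the direction in which the jaws open and shut (so a half turn about z gives the same grasp; the last joint's range is limited). The gripper opens to 85 mm and grips with 20 to 120 N. Pads are 22 mm wide; open, the fingers measure 114 mm over their backs; the gripper's body (76 mm by 85 mm) begins 54 mm behind the grasp point. The pads swing forward as they close: fully open they stand 13 mm farther back than shut.
Start: joints at [1.188, 0.342, 1.524, -0, 1.275, -0.146], TCP at [0.123, 0.51, 0.231] pointing down, gripper open.
Joint ranges: [-2.53, 2.53], [-0.77, 2.02], [0.04, 2.7], [-1, 4.14], [0.28, 2.66], [-3.11, 3.11]. Speed limits (rad/s): [2.57, 2.57, 3.14, 3.14, 3.14, 3.14].

INTERFACE

Orientations are given as a unit quaternion [x, y, z, w].
In Python, from station import r gives the robot as it stands.
- The arm moves only by the shell command python3 -m creep 'ROWS'. ROWS is a JSON object of lists of equal length, an entry for each row: "turn": the turn, a rotation vector about the world's x, y, z in degrees, a list of three; "travel": the shift along the world's x, y, z in m, a list of three; "claw": the closure, from 0 (fully open) to 1 (shut). In form: {"turn": [[wx, wy, wz], ...], "travel": [[x, y, z], ...], "claw": [claw, ...]}. A call has 1 to 20 rows; each row shifts and turns the pose as measured when the row begins; what a row does not reach is not made up. A row lasts 1/10 s, in which the tool goes at most 50 mm and 8.59 degrees, less where a joint would pass 70% of its speed; a pose out of reach is approached as far as the arm can. A call with a gripper value outside its range is refused whole. The fingers move at their own pace and stop on an object; the grip force is fixed at half the most. Time passes only in rows, so rows that do not move let the fingers close. It gives the time, the measured TCP pose, the force and the opening at its end, in the units of the state.
- r.observe(): the state, without advancing time (a new reading comes with each control period).
- r.capture(name): name is "scene" or "top"; returns a dict with "frame" (480x640x3 uint8, red, green, blue), "range_z" (480x640 float32, m along the optical axis (not along the pixel's ray), 0 where there is no reading), "mtx" (3x3 intrinsics, pixels), "T" (4x4, takes a point from camera to world coordinates). Camera axes: x right, y down, z forward; pixel columns grow to the right and rows downward; lengths in m; the calibration is good to about 2 mm. A picture is of the moment at which its call begins.
- r.close_job(): hands the job in, once; it reports no verdict.
Trained networks look in a picture, given as the dict that the camera call returned (one of the last four; its "shot" number tells which), for a name from the list of things; names that differ only in an ending like _2 or _b are one class to them, and where a whole thing is asked for, a point or a joint stands for the part that bears it (a point fixed in the world has none). Each returns a list of dicts, best first, with "score" (0 to 1); they miss things now and then, are a little off and sometimes report something else, mostly with a low value. They report only what shows in the picture. A call takes as long as a camera call.
- r.spot_in(target, picture): "location" ([column, row] in pixels, amid what is visible of it).
- r.mark_of(target, picture): "location" ([column, row] in pixels: a listed point, or the origin of a listed thing).
The state is a dict: "t": time; "joint_pos": joint angles; "qd": joint speeds; "joint_torque": joint torques, N m; "ee_pos": TCP position; "tcp_rot": TCP orientation; "wrist_force": force on the tool from outside, world axes, zero at the start; "ft_torque": the same for the moment, N m; "grip_width": finger opening in m.
Only numpy, scipy, OpenCV 4.12 (cv2) and the standard library are available. Lean on these libraries where they do the work, as an engineer would, in place of code of your own. Each camera call takes 0.05 s, during which the arm holds its last target.

## Working session

There is one attempt and no reset: what is moved stays moved. The work goes in short steps, Python scripts to look and compute and a shell command to move; the robot and the scene stay as the last step left them, time stands still between calls to the robot, and variables do not carry over. Pictures are saved under pics/ and viewed, and the job is handed in when it is done.

```bash
ls; mkdir -p pics
cat > h.py <<'E'
from station import r
import numpy as np, cv2
def px2w(p,uv,win=2,z=None):
    u,v=uv; u0,v0=int(round(u)),int(round(v))
    K=p["mtx"];T=p["T"]
    if z is None:
        d=p["range_z"][max(0,v0-win):v0+win+1,max(0,u0-win):u0+win+1]; d=d[d>0]
        if d.size==0: return None
        d=np.median(d)
        c=np.array([(u-K[0,2])/K[0,0]*d,(v-K[1,2])/K[1,1]*d,d,1]); return (T@c)[:3]
    ray=T[:3,:3]@np.array([(u-K[0,2])/K[0,0],(v-K[1,2])/K[1,1],1]); o=T[:3,3]
    return o+ray*(z-o[2])/ray[2]
def save(p,n): cv2.imwrite("pics/"+n+".png",p["frame"][:,:,::-1])
E
python3 - <<'E'
from h import *
np.set_printoptions(precision=4,suppress=True)
o=r.observe(); print({k:np.round(v,4) for k,v in o.items()})
for n in ["scene","top"]:
    p=r.capture(n); save(p,n+"0"); print(n,p["T"][:3,3], p["T"][:3,2])
    for t in ["case","lid_handle","lid_hinge","lid"]:
        for f in ("mark_of","spot_in"):
            try: q=getattr(r,f)(t,p)
            except Exception as e: print(t,f,e); continue
            for x in q[:2]: print(f,t,np.round(x["location"],1),round(x["score"],2),px2w(p,x["location"]))
E
```

```text
pics
{'t': np.float64(0.0), 'joint_pos': array([ 1.188 ,  0.3427,  1.525 ,  0.    ,  1.2755, -0.146 ]), 'qd': array([ 0.0003, -0.0016, -0.001 ,  0.0011, -0.0008,  0.0008]), 'joint_torque': array([ -0.0019, -43.369 , -24.6002,  -0.0003,   0.0079,  -0.    ]), 'ee_pos': array([0.123 , 0.51  , 0.2306]), 'tcp_rot': array([ 0.1181,  0.993 , -0.0008, -0.0002]), 'wrist_force': array([0.0883, 0.4794, 1.0559]), 'ft_torque': array([ 0.0157, -0.0028, -0.0071]), 'grip_width': np.float64(0.0854)}
scene [ 0.9179 -0.5304  1.1494] [-0.3248  0.4413 -0.8365]
spot_in case [308.9 281.1] 0.65 [ 0.6044 -0.1287  0.1992]
mark_of lid_handle [290.8 279.3] 0.86 [ 0.5895 -0.1662  0.248 ]
spot_in lid_handle [313.8 271.9] 0.86 [ 0.6001 -0.1055  0.1989]
spot_in lid_hinge [314.1 273. ] 0.87 [ 0.6019 -0.107   0.1984]
lid mark_of it knows: button_face, case, glue_bottle, grease_pot, lamp, lid_handle, lid_hinge, pipe_coupling, screwdriver, seal_carton, spare_battery, tape_roll, wrench
spot_in lid [311.2 272.5] 0.42 [ 0.5963 -0.1094  0.1982]
top [ 0.3859 -0.0194  1.6323] [ 0.1061  0.0113 -0.9943]
spot_in case [339.7 212.8] 0.96 [ 0.5757 -0.0804  0.2023]
spot_in case [445.5 274.3] 0.65 [ 0.3974 -0.3932  0.1062]
mark_of lid_handle [370.2 202.7] 0.96 [ 0.5951 -0.1622  0.2512]
spot_in lid_handle [341.2 209.2] 0.66 [ 0.5858 -0.0849  0.2023]
mark_of lid_hinge [369.1 203.9] 0.53 [ 0.5919 -0.1591  0.2509]
mark_of lid_hinge [431.2 201.5] 0.18 [ 0.6289 -0.379   0.0247]
spot_in lid_hinge [345.  213.1] 0.66 [ 0.5745 -0.0953  0.2018]
lid mark_of it knows: button_face, case, glue_bottle, grease_pot, lamp, lid_handle, lid_hinge, pipe_coupling, screwdriver, seal_carton, spare_battery, tape_roll, wrench
spot_in lid [340.3 210.7] 0.79 [ 0.5817 -0.0822  0.2018]
```

View pics/scene0.png

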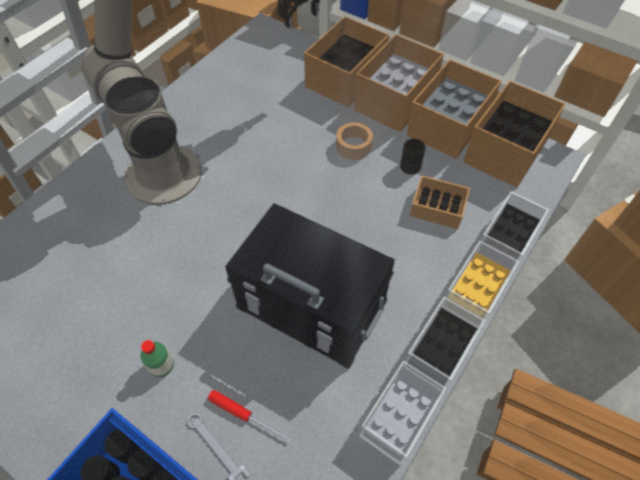

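View pics/top0.png

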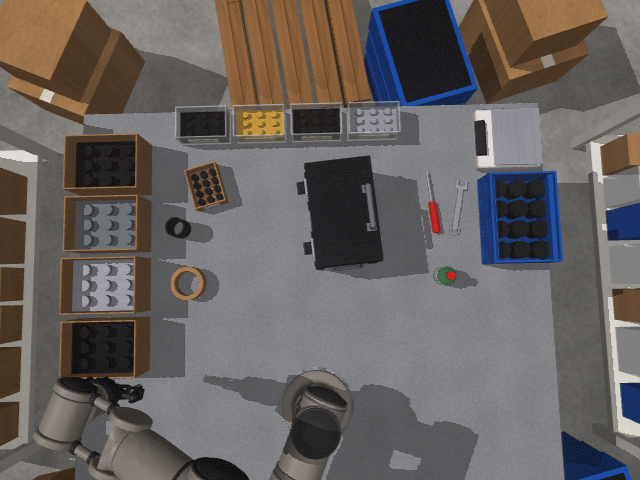

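Run:
```python
from h import *
np.set_printoptions(precision=4,suppress=True)
p=r.capture("top")
K=p["mtx"];T=p["T"];d=p["range_z"]
v,u=np.mgrid[:480,:640]
P=np.stack([(u-K[0,2])/K[0,0]*d,(v-K[1,2])/K[1,1]*d,d],-1)@T[:3,:3].T+T[:3,3]
ok=d>0
m=ok&(abs(P[...,2]-.2)<.008)
n,l,st,c=cv2.connectedComponentsWithStats(m.astype(np.uint8)); k=1+np.argmax(st[1:,4]); 
pts=P[l==k][:,:2].astype(np.float32); print(len(pts)); rect=cv2.minAreaRect(pts*1000); print(rect, cv2.boxPoints(rect))
m=ok&(P[...,2]>.232)&(P[...,2]<.27)&(abs(P[...,0]-.59)<.1)&(abs(P[...,1]+.16)<.1)
b=P[m]; r2=cv2.minAreaRect((b[:,:2]*1000).astype(np.float32)); print(len(b),r2,b.mean(0),b[:,2].max()); print(cv2.fitLine((b[:,:2]*1000).astype(np.float32),cv2.DIST_L2,0,.01,.01).ravel())
```

```text
6525
((582.879638671875, -89.73692321777344), (300.4836730957031, 190.21377563476562), 5.465356349945068) [[ 424.2625   -9.372 ]
 [ 442.3792 -198.7211]
 [ 741.4968 -170.1018]
 [ 723.3801   19.2472]]
263 ((589.02099609375, -162.13670349121094), (124.28489685058594, 15.818522453308105), 5.187321662902832) [ 0.5879 -0.1618  0.2493] 0.2575956900384657
[   0.9958    0.0915  587.9392 -161.8237]
```

The case sits at about (0.583, -0.090), turned about 5.4°. Its hinge side is towards world +y and the handle towards -y (top picture: handle about (370,205), hinges about (303,190) and (307,248)). The battery compartment is at the far end. Next I move above the handle.

```bash
python3 -m creep '{"turn":[[0,0,2],[0,0,2],[0,0,2],[0,0,2],[0,0,2],[0,0,2],[0,0,2],[0,0,2],[0,0,2],[0,0,1],[0,0,0],[0,0,0],[0,0,0],[0,0,0],[0,0,0],[0,0,0],[0,0,0],[0,0,0],[0,0,0],[0,0,0]],"travel":[[0,0,0.03],[0,0,0.03],[0.01,-0.02,0.03],[0.025,-0.037,0.02],[0.025,-0.037,0],[0.025,-0.037,0],[0.025,-0.037,0],[0.025,-0.037,0],[0.025,-0.037,0],[0.025,-0.037,0],[0.025,-0.037,0],[0.025,-0.037,0],[0.025,-0.037,0],[0.025,-0.037,0],[0.025,-0.037,0],[0.025,-0.037,0],[0.025,-0.037,0],[0.025,-0.037,0],[0.025,-0.037,0],[0,0,0]],"claw":[0.2,0.3,0.3,0.3,0.3,0.3,0.3,0.3,0.3,0.3,0.3,0.3,0.3,0.3,0.3,0.3,0.3,0.3,0.3,0.3]}'
```

```text
t: 2.85
ee_pos: [0.5425, -0.1305, 0.3451]
tcp_rot: [-0.057, 0.998, 0.0, 0.005]
wrist_force: [-1.1, 0.8, -0.2]
grip_width: 0.0598
```

```bash
python3 -m creep '{"turn":[[0,0,-1],[0,0,0],[0,0,0],[0,0,0],[0,0,0]],"travel":[[0.023,-0.016,0],[0.023,-0.016,-0.02],[0,0,-0.025],[0,0,0],[0,0,0]],"claw":[0.3,0.3,0.3,0.3,0.3]}'
python3 - <<'E'
from h import *
p=r.capture("scene"); save(p,"s1")
for f in ("mark_of","spot_in"):
  for x in getattr(r,f)("lid_handle",p)[:2]: print(f,x["location"],x["score"],px2w(p,x["location"]))
E
```

```text
t: 3.35
ee_pos: [0.5895, -0.1638, 0.2992]
tcp_rot: [-0.047, 0.999, 0.001, 0.005]
wrist_force: [0.4, 0.3, 0.9]
grip_width: 0.0598
mark_of [291.9, 280.5] 0.79 [ 0.59263592 -0.16687924  0.2474662 ]
spot_in [325.7, 277.2] 0.65 [ 0.62706794 -0.10147568  0.19852385]
```

View pics/s1.png

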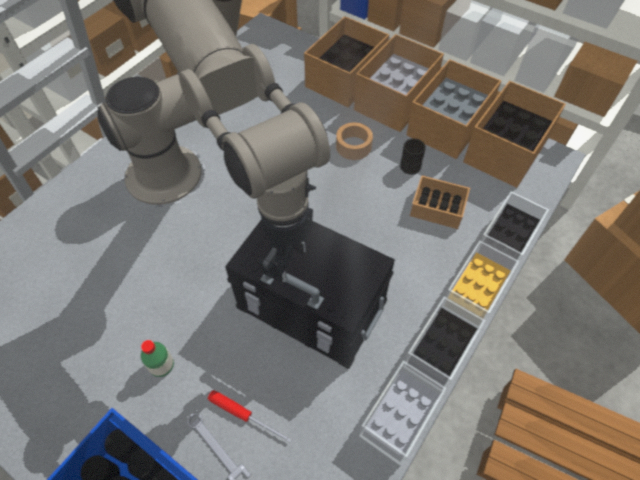

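The picture shows the gripper's fingers (about (285,250)) straddling the bar at about (292,280), with the rest of the scene unchanged. I descend and close.

```bash
python3 -m creep '{"turn":[[0,0,0],[0,0,0],[0,0,0],[0,0,0],[0,0,0],[0,0,0],[0,0,0],[0,0,0],[0,0,0],[0,0,0]],"travel":[[0,0,-0.02],[0,0,-0.02],[0,0,-0.02],[0,0,-0.015],[0,0,0],[0,0,0],[0,0,0],[0,0,0],[0,0,0],[0,0,0]],"claw":[0.3,0.3,0.3,0.3,0.3,1,1,1,1,1]}'
```

```text
t: 4.5
ee_pos: [0.5923, -0.1628, 0.2366]
tcp_rot: [-0.048, 0.999, -0.004, 0.016]
wrist_force: [0.6, 0.5, -3.1]
grip_width: 0.0131
```

```bash
python3 -m creep '{"turn":[[0,0,0],[0,0,0],[0,0,0],[0,0,0]],"travel":[[0,0,0],[0,0,0],[0,0,0],[0,0,0]],"claw":[0.3,0.3,0.3,0.3]}'
python3 - <<'E'
from h import *
o=r.observe();print(o["joint_pos"].round(3) if hasattr(o["joint_pos"],'round') else o["joint_pos"])
p=r.capture("scene"); save(p,"s2"); cv2.imwrite("pics/s2c.png",cv2.resize(p["frame"][200:380,200:420,::-1],None,fx=3.3,fy=3.3,interpolation=cv2.INTER_CUBIC))
E
```

```text
t: 4.9
ee_pos: [0.5928, -0.163, 0.2374]
tcp_rot: [-0.048, 0.999, -0.004, 0.016]
wrist_force: [1.1, 0.3, -0.4]
grip_width: 0.0598
[-0.396  0.485  1.282  0.006  1.341 -2.064]
```

View pics/s2c.png

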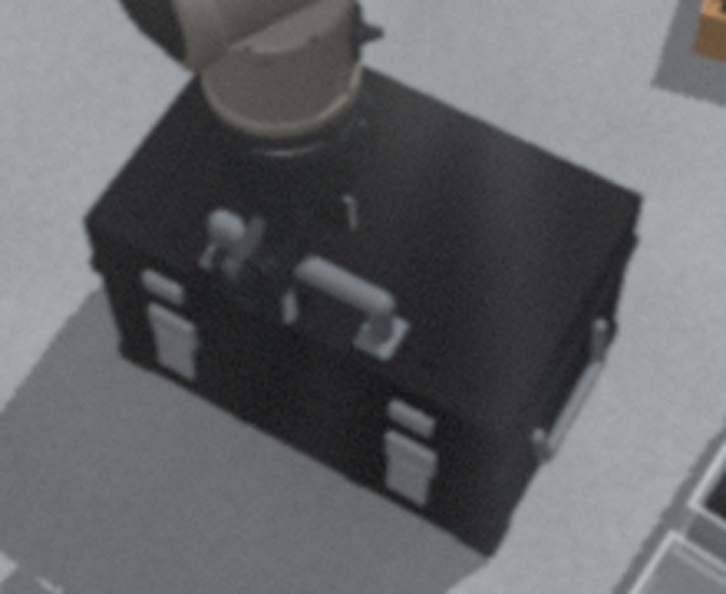

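```bash
python3 -m creep '{"turn":[[0,1.8,0],[0,0,0],[0,0,0]],"travel":[[0,0,-0.007],[0,0,-0.006],[0,0,0]],"claw":[0.3,0.3,0.3]}'
```

```text
t: 5.25
ee_pos: [0.5928, -0.1631, 0.2233]
tcp_rot: [-0.048, 0.999, -0.004, -0.001]
wrist_force: [0.5, 0.1, -0.0]
grip_width: 0.0597
```

```bash
python3 -m creep '{"turn":[[0,0,0],[0,0,0],[0,0,0],[0,0,0],[0,0,0],[0,0,0]],"travel":[[0,0,0],[0,0,0],[0,0,0],[0,0,0],[0,0,0],[0,0,0]],"claw":[1,1,1,1,1,1]}'
```

```text
t: 5.85
ee_pos: [0.5928, -0.163, 0.2228]
tcp_rot: [-0.048, 0.999, -0.003, -0.001]
wrist_force: [-0.0, 0.1, -0.2]
grip_width: 0.0139
```

```bash
cat > arc.py <<'E'
from h import *
import sys
from scipy.spatial.transform import Rotation as R
np.set_printoptions(precision=4,suppress=True)
ex=np.array([-.095,.9955,0]); ey=np.array([-.9955,-.095,0]); ez=np.array([0,0,1.])
H=np.array([.574,.0045,.1505])
def state():
    o=r.observe(); up=-R.from_quat(o["tcp_rot"]).as_matrix()[:,2]
    b=np.array(o["ee_pos"])+.019*up; d=b-H
    X,Z=d@ex,d@ez; th=np.degrees(np.arctan2(Z,-X))-28.7
    return o,up,b,np.hypot(X,Z),th,np.degrees(np.arctan2(up@ex,up@ez)),np.degrees(up@ey)
def plan(step,n,tmax=104,tilt_end=20,r0=None):
    o,up,b,rad,th,tilt,side=state(); print("th %.1f rad %.4f tilt %.1f side %.2f y %.4f"%(th,rad,tilt,side,(b-H)@ey),np.round(o["wrist_force"],1),round(o["grip_width"],4))
    rad=r0 or .1915
    pb=np.array(o["ee_pos"])
    for i in range(1,n+1):
        t=min(th+step*i,tmax); f=np.radians(t+28.7); ph=tilt_end*max(0,t)/103
        bar=H+rad*(-np.cos(f)*ex+np.sin(f)*ez)+((b-H)@ey)*ey
        u=np.sin(np.radians(ph))*ex+np.cos(np.radians(ph))*ez
        tc=bar-.019*u; print("%.1f"%t,"tilt %.1f"%ph,((tc-pb)*1000).round(1)); pb=tc
if __name__=="__main__": plan(float(sys.argv[1]),int(sys.argv[2]))
E
python3 arc.py 3 8
```

```text
th -0.2 rad 0.1915 tilt 0.4 side -0.13 y -0.0028 [-0.   0.1 -0.2] 0.0139
2.8 tilt 0.5 [-0.4  5.   8.7]
5.8 tilt 1.1 [-0.5  5.2  8.4]
8.8 tilt 1.7 [-0.5  5.7  8.1]
11.8 tilt 2.3 [-0.6  6.1  7.8]
14.8 tilt 2.9 [-0.6  6.5  7.5]
17.8 tilt 3.4 [-0.7  6.9  7.1]
20.8 tilt 4.0 [-0.7  7.2  6.7]
23.8 tilt 4.6 [-0.7  7.6  6.3]
```

```bash
python3 -m creep '{"turn":[[0,0,0],[-0.6,-0.05,0],[-0.6,-0.05,0],[-0.6,-0.05,0]],"travel":[[-0.0004,0.005,0.0087],[-0.0005,0.0052,0.0084],[-0.0005,0.0057,0.0081],[-0.0006,0.0061,0.0078]],"claw":[1,1,1,1]}'; python3 arc.py 4 12
```

```text
t: 6.25
ee_pos: [0.5907, -0.1415, 0.2562]
tcp_rot: [-0.047, 0.999, -0.021, -0.001]
wrist_force: [1.4, -2.9, -1.4]
grip_width: 0.014
th 11.8 rad 0.1921 tilt 2.4 side -0.23 y -0.0029 [ 1.4 -2.9 -1.4] 0.014
15.8 tilt 3.1 [-0.8  9.2  9.5]
19.8 tilt 3.8 [-0.9  9.4  9.2]
23.8 tilt 4.6 [-1.  10.   8.5]
27.8 tilt 5.4 [-1.  10.6  7.8]
31.8 tilt 6.2 [-1.1 11.1  7. ]
35.8 tilt 6.9 [-1.1 11.5  6.2]
39.8 tilt 7.7 [-1.1 11.9  5.4]
43.8 tilt 8.5 [-1.2 12.3  4.5]
47.8 tilt 9.3 [-1.2 12.6  3.6]
51.8 tilt 10.1 [-1.2 12.8  2.7]
55.8 tilt 10.8 [-1.2 12.9  1.8]
59.8 tilt 11.6 [-1.2 13.   0.9]
```

```bash
python3 -m creep '{"turn":[[-0.8,-0.07,0],[-0.8,-0.07,0],[-0.8,-0.07,0],[-0.8,-0.07,0],[-0.8,-0.07,0],[-0.8,-0.07,0]],"travel":[[-0.0008,0.0092,0.0095],[-0.0009,0.0094,0.0092],[-0.001,0.01,0.0085],[-0.001,0.0106,0.0078],[-0.0011,0.0111,0.007],[-0.0011,0.0115,0.0062]],"claw":[1,1,1,1,1,1]}'; python3 arc.py 4 12
```

```text
t: 6.85
ee_pos: [0.5845, -0.0742, 0.3102]
tcp_rot: [-0.047, 0.997, -0.068, 0.002]
wrist_force: [4.7, -1.0, -7.7]
grip_width: 0.0144
th 38.0 rad 0.1943 tilt 7.8 side -0.10 y -0.0030 [ 4.7 -1.  -7.7] 0.0144
42.0 tilt 8.2 [-1.2 13.4  2.3]
46.0 tilt 8.9 [-1.2 12.5  4. ]
50.0 tilt 9.7 [-1.2 12.7  3.1]
54.0 tilt 10.5 [-1.2 12.9  2.2]
58.0 tilt 11.3 [-1.2 13.   1.3]
62.0 tilt 12.0 [-1.2 13.1  0.4]
66.0 tilt 12.8 [-1.2 13.  -0.6]
70.0 tilt 13.6 [-1.2 13.  -1.5]
74.0 tilt 14.4 [-1.2 12.8 -2.4]
78.0 tilt 15.1 [-1.2 12.6 -3.3]
82.0 tilt 15.9 [-1.2 12.4 -4.2]
86.0 tilt 16.7 [-1.1 12.  -5.1]
```

```bash
python3 -m creep '{"turn":[[-0.6,-0.07,0],[-0.7,-0.07,0],[-0.7,-0.07,0],[-0.8,-0.07,0],[-0.8,-0.07,0],[-0.8,-0.07,0]],"travel":[[-0.0012,0.0134,0.0023],[-0.0012,0.0125,0.0038],[-0.0012,0.0127,0.003],[-0.0012,0.0128,0.002],[-0.0012,0.013,0.001],[-0.0012,0.013,0]],"claw":[1,1,1,1,1,1]}'; python3 arc.py 4 12
```

```text
t: 7.45
ee_pos: [0.5769, 0.0078, 0.3291]
tcp_rot: [-0.047, 0.992, -0.113, 0.008]
wrist_force: [5.0, -3.1, -7.1]
grip_width: 0.0139
th 63.4 rad 0.1972 tilt 13.0 side 0.31 y -0.0031 [ 5.  -3.1 -7.1] 0.0139
67.4 tilt 13.1 [-1.3 13.  -6.7]
71.4 tilt 13.9 [-1.2 12.9 -1.8]
75.4 tilt 14.6 [-1.2 12.8 -2.7]
79.4 tilt 15.4 [-1.2 12.5 -3.6]
83.4 tilt 16.2 [-1.2 12.2 -4.5]
87.4 tilt 17.0 [-1.1 11.9 -5.4]
91.4 tilt 17.8 [-1.1 11.5 -6.2]
95.4 tilt 18.5 [-1.1 11.  -7. ]
99.4 tilt 19.3 [-1.  10.5 -7.8]
103.4 tilt 20.1 [-0.9  9.9 -8.5]
104.0 tilt 20.2 [-0.1  1.4 -1.3]
104.0 tilt 20.2 [0. 0. 0.]
```

```bash
python3 -m creep '{"turn":[[-0.4,-0.07,0],[-0.6,-0.07,0],[-0.8,-0.07,0],[-0.8,-0.07,0]],"travel":[[-0.001,0.011,-0.005],[-0.0012,0.012,-0.004],[-0.0012,0.0125,-0.004],[-0.0012,0.0125,-0.0045]],"claw":[1,1,1,1]}'; python3 arc.py 4 8
python3 - <<'E'
from h import *
p=r.capture("scene"); save(p,"s3")
E
```

```text
t: 7.85
ee_pos: [0.5724, 0.0595, 0.3208]
tcp_rot: [-0.046, 0.989, -0.139, 0.017]
wrist_force: [4.8, -4.4, -5.1]
grip_width: 0.0136
th 79.0 rad 0.1979 tilt 16.1 side 1.14 y -0.0032 [ 4.8 -4.4 -5.1] 0.0136
83.0 tilt 16.1 [ -1.4  10.5 -10.6]
87.0 tilt 16.9 [-1.1 11.9 -5.3]
91.0 tilt 17.7 [-1.1 11.5 -6.1]
95.0 tilt 18.4 [-1.1 11.1 -6.9]
99.0 tilt 19.2 [-1.  10.6 -7.7]
103.0 tilt 20.0 [-1.  10.  -8.4]
104.0 tilt 20.2 [-0.2  2.4 -2.2]
104.0 tilt 20.2 [0. 0. 0.]
```

View pics/s3.png

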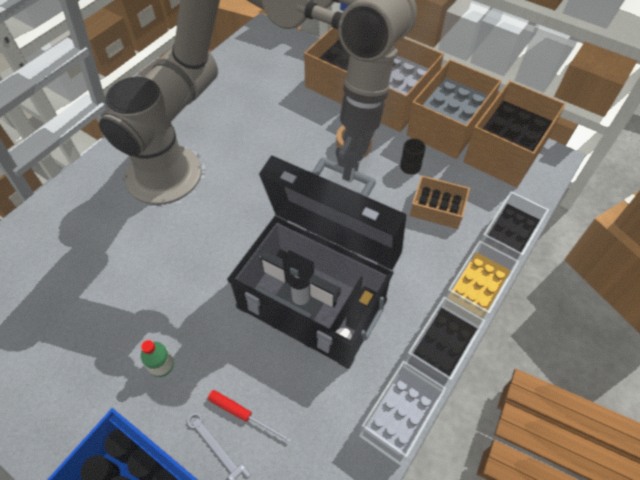

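The lid is up at about 80° and still held by the bar, with the lamp (about (298,268)) and the compartment contents (about (360,310)) visible and undisturbed. I continue to the stop.

```bash
python3 -m creep '{"turn":[[-0.4,-0.07,0],[-0.6,-0.07,0],[-0.6,-0.07,0],[-0.6,-0.07,0]],"travel":[[-0.001,0.0105,-0.007],[-0.001,0.0112,-0.0075],[-0.001,0.011,-0.0075],[-0.001,0.0105,-0.008]],"claw":[1,1,1,1]}'; python3 arc.py 4 5
```

```text
t: 8.3
ee_pos: [0.568, 0.1098, 0.296]
tcp_rot: [-0.047, 0.986, -0.159, 0.024]
wrist_force: [4.7, -4.5, -4.9]
grip_width: 0.0138
th 95.6 rad 0.1979 tilt 18.4 side 1.87 y -0.0034 [ 4.7 -4.5 -4.9] 0.0138
99.6 tilt 19.3 [ -1.3   6.8 -13.1]
103.6 tilt 20.1 [-0.9  9.9 -8.6]
104.0 tilt 20.2 [-0.1  1.  -1. ]
104.0 tilt 20.2 [0. 0. 0.]
104.0 tilt 20.2 [0. 0. 0.]
```

```bash
python3 -m creep '{"turn":[[-0.4,0,0],[0,0,0],[0,0,0]],"travel":[[-0.001,0.0085,-0.008],[-0.001,0.008,-0.007],[0,0,0]],"claw":[1,1,1]}'; python3 arc.py 4 3
```

```text
t: 8.6
ee_pos: [0.5663, 0.128, 0.2825]
tcp_rot: [-0.047, 0.985, -0.165, 0.027]
wrist_force: [3.3, -7.3, -0.2]
grip_width: 0.0136
th 102.2 rad 0.1984 tilt 19.2 side 2.13 y -0.0034 [ 3.3 -7.3 -0.2] 0.0136
104.0 tilt 20.2 [-0.7 -0.4 -9.1]
104.0 tilt 20.2 [0. 0. 0.]
104.0 tilt 20.2 [0. 0. 0.]
```

```bash
python3 -m creep '{"turn":[[0,0,0],[0,0,0],[0,0,0],[0,0,0],[0,0,0]],"travel":[[0,0.004,-0.004],[0,0,0],[0,0,0],[0,0,0],[0,0,0]],"claw":[1,1,0.55,0.55,0.55]}'; python3 arc.py 4 1;  python3 - <<'E'
from h import *
p=r.capture("scene"); save(p,"s4")
E
```

```text
t: 9.1
ee_pos: [0.5643, 0.1285, 0.2821]
tcp_rot: [-0.045, 0.984, -0.17, 0.026]
wrist_force: [1.1, 1.6, 0.3]
grip_width: 0.0384
th 102.5 rad 0.1986 tilt 19.7 side 1.96 y -0.0015 [1.1 1.6 0.3] 0.0384
104.0 tilt 20.2 [-0.6 -1.1 -8.7]
```

View pics/s4.png

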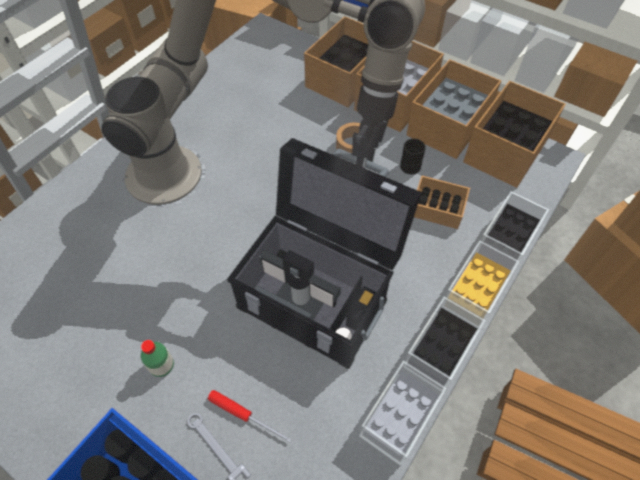

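```bash
python3 -m creep '{"turn":[[0,0,0],[0,0,0],[0,0,0],[0,0,0],[0,0,0],[0,0,0],[0,0,0],[0,0,0]],"travel":[[-0.0005,0.006,0.017],[-0.0005,0.006,0.017],[-0.0005,0.006,0.017],[-0.0005,0.007,0.02],[-0.0005,0.007,0.02],[0,0.007,0.02],[0,0.007,0.02],[0,0,0.005]],"claw":[0.55,0.55,0.55,0.55,0.55,0.55,0.3,0.3]}'; python3 arc.py 4 1;  python3 - <<'E'
from h import *
np.set_printoptions(precision=4,suppress=True)
for n in ("scene","top"):
  p=r.capture(n); save(p,n+"5")
  for t in ["lamp","button_face","lid_handle","lid_hinge","spare_battery","grease_pot"]:
    for x in r.mark_of(t,p)[:1]:
      L=x["location"]; print(n,t,np.round(L,1),round(x["score"],2),px2w(p,L),px2w(p,L,z=.161) if t in("lamp","button_face") else "")
p=r.capture("top")
K=p["mtx"];T=p["T"];d=p["range_z"]
v,u=np.mgrid[:480,:640]
P=np.stack([(u-K[0,2])/K[0,0]*d,(v-K[1,2])/K[1,1]*d,d],-1)@T[:3,:3].T+T[:3,3]
m=(d>0)&(abs(P[...,2]-.184)<.01)&(abs(P[...,0]-.553)<.06)&(abs(P[...,1]+.093)<.05)
b=P[m]; print(len(b),b.mean(0),cv2.minAreaRect((b[:,:2]*1000).astype(np.float32)))
cv2.imwrite("pics/t5c.png",cv2.resize(p["frame"][120:300,260:440,::-1],None,fx=3.3,fy=3.3,interpolation=cv2.INTER_CUBIC))
E
```

```text
t: 9.95
ee_pos: [0.5581, 0.1785, 0.4194]
tcp_rot: [-0.046, 0.984, -0.169, 0.021]
wrist_force: [-0.0, 0.3, -0.4]
grip_width: 0.06
th 93.6 rad 0.3392 tilt 19.5 side 1.42 y -0.0002 [-0.   0.3 -0.4] 0.06
97.6 tilt 18.9 [   6.   -67.3 -132.5]
scene lamp [297.2 263.4] 0.75 [ 0.5537 -0.1012  0.1817] [ 0.5459 -0.092   0.161 ]
scene button_face [292.4 274.8] 0.44 [ 0.5427 -0.1075  0.13  ] [ 0.5541 -0.1204  0.161 ]
scene lid_handle [362.7 160.3] 0.81 [0.5621 0.1293 0.2985] 
scene lid_hinge [332.2 242.6] 0.76 [0.5736 0.0019 0.1483] 
scene spare_battery [357.  314.4] 0.91 [ 0.6977 -0.0802  0.0685] 
scene grease_pot [345.3 346. ] 0.65 [ 0.7268 -0.1746  0.1204] 
top lid_handle [259.6 213.6] 0.75 [0.5651 0.1346 0.3013] 
top lid_hinge [307.1 221.2] 0.95 [0.5593 0.0132 0.1555] 
top spare_battery [324.2 184.8] 0.66 [ 0.6815 -0.0402  0.0722] 
top grease_pot [183.2 228.7] 0.67 [0.5538 0.3959 0.0777] 
237 [ 0.5522 -0.0923  0.1846] ((552.5869140625, -94.34629821777344), (64.07440948486328, 33.96034240722656), 5.004016399383545)
```

View pics/t5c.png

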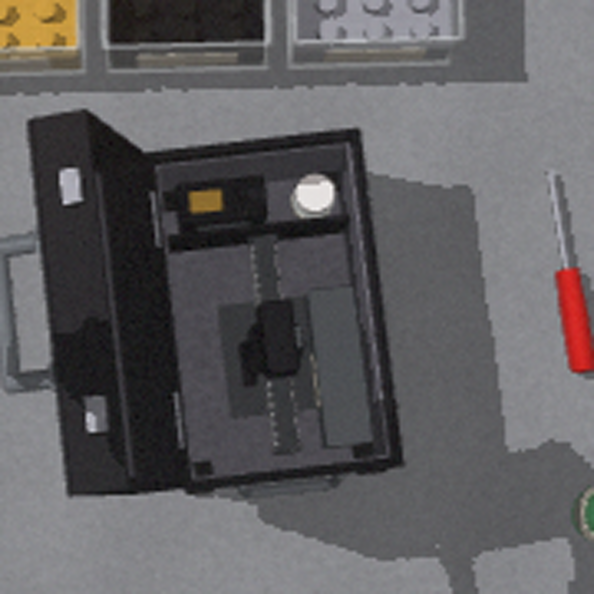

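View pics/scene5.png

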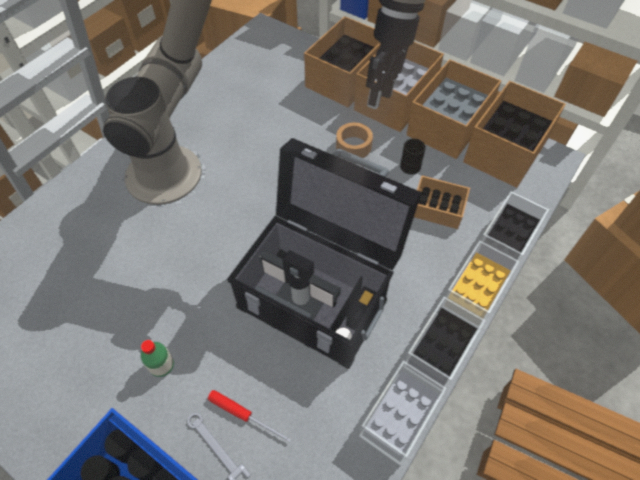

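```bash
python3 -m creep '{"turn":[[1.95,0.33,0],[1.95,0.33,0],[1.95,0.33,0],[1.95,0.33,0],[1.95,0.33,0],[1.95,0.33,0],[1.95,0.33,0],[1.95,0.33,0],[1.95,0.33,0],[1.95,0.33,0],[0,0,0],[0,0,0]],"travel":[[0,-0.025,0],[0,-0.025,0],[-0.0005,-0.025,0],[-0.0005,-0.025,0],[-0.0005,-0.025,0],[-0.0005,-0.025,0],[-0.0005,-0.025,0],[-0.0005,-0.025,0],[-0.0005,-0.025,0],[-0.0005,-0.025,0],[-0.0005,-0.02,0],[0,0,0]],"claw":[0.3,0.2,0.1,0,0,0,0,0,0,0,0,0]}'; python3 arc.py 4 1
```

```text
t: 11.9
ee_pos: [0.5515, -0.1018, 0.4166]
tcp_rot: [-0.049, 0.999, 0.008, -0.0]
wrist_force: [-1.1, 0.1, 0.1]
grip_width: 0.0858
th 41.3 rad 0.3035 tilt -0.9 side -0.01 y 0.0325 [-1.1  0.1  0.1] 0.0858
45.3 tilt 8.8 [  -4.5   47.7 -100.8]
```

```bash
python3 -m creep '{"turn":[[-0.9,-0.1,0],[0,0,0],[0,0,0],[0,0,0],[0,0,0],[0,0,0],[0,0,0],[0,0,0],[0,0,0],[0,0,0]],"travel":[[0.0005,0.004,0],[0.0005,0.004,-0.02],[0,0,-0.025],[0,0,-0.03],[0,0,-0.03],[0,0,-0.03],[0,0,-0.025],[0,0,-0.02],[0,0,-0.015],[0,0,0]],"claw":[0,0,0,0,0,0,0,0,0,0]}'; python3 arc.py 4 1;  python3 - <<'E'
from h import *
p=r.capture("scene"); cv2.imwrite("pics/s6.png",cv2.resize(p["frame"][120:380,180:440,::-1],None,fx=2.3,fy=2.3,interpolation=cv2.INTER_CUBIC))
E
```

```text
t: 12.9
ee_pos: [0.5522, -0.0784, 0.2176]
tcp_rot: [-0.057, 0.998, -0.004, 0.004]
wrist_force: [0.1, -0.2, -0.2]
grip_width: 0.0853
th 18.3 rad 0.1177 tilt 0.4 side 0.45 y 0.0298 [ 0.1 -0.2 -0.2] 0.0853
22.3 tilt 4.3 [  3.8 -41.4  62.8]
```

View pics/s6.png

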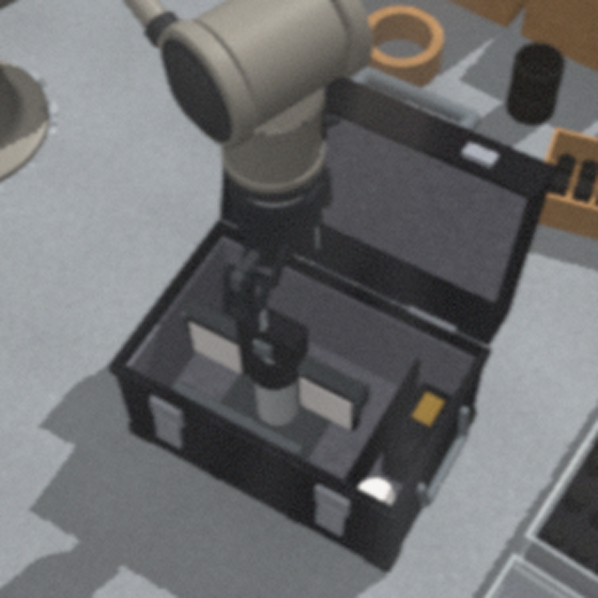

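The gripper is over the grip but has drifted 15 mm in y (fingers at about (245,290), block at about (275,350)). I correct that before going lower.

```bash
python3 -m creep '{"turn":[[0,0.4,-1],[0,0,0],[0,0,0],[0,0,0]],"travel":[[0.0003,-0.008,0],[0,-0.007,0],[0,0,0],[0,0,0]],"claw":[0,0,0,0]}'; python3 arc.py 4 1
```

```text
t: 13.35
ee_pos: [0.5551, -0.0939, 0.223]
tcp_rot: [-0.048, 0.999, -0.005, 0.004]
wrist_force: [-0.4, 0.1, 0.3]
grip_width: 0.0854
th 14.9 rad 0.1326 tilt 0.6 side 0.49 y 0.0284 [-0.4  0.1  0.3] 0.0854
18.9 tilt 3.7 [  3.1 -34.   50. ]
```

```bash
python3 -m creep '{"turn":[[0,0.4,0],[0,0,0],[0,0,0],[0,0,0],[0,0,0],[0,0,0],[0,0,0],[0,0,0],[0,0,0]],"travel":[[-0.002,0,-0.01],[0,0,-0.01],[0,0,-0.01],[0,0,-0.01],[0,0,-0.01],[0,0,-0.01],[0,0,-0.01],[0,0,0],[0,0,0]],"claw":[0,0,0,0,0,0,0,0,0]}'; python3 arc.py 4 1
```

```text
t: 14.25
ee_pos: [0.5518, -0.0937, 0.1454]
tcp_rot: [-0.048, 0.999, -0.004, -0.001]
wrist_force: [0.8, 0.1, 0.9]
grip_width: 0.0852
th -20.4 rad 0.0965 tilt 0.5 side -0.08 y 0.0314 [0.8 0.1 0.9] 0.0852
-16.4 tilt 0.0 [  8.7 -91.   26.8]
```

```bash
python3 -m creep '{"turn":[[0,0,0],[0,0,0],[0,0,0],[0,0,0],[0,0,0],[0,0,0],[0,0,0],[0,0,0]],"travel":[[0,0,-0.003],[0,0,0],[0,0,0],[0,0,0],[0,0,0],[0,0,0],[0,0,0],[0,0,0]],"claw":[0,1,1,1,1,1,1,1]}'; python3 -c "
from station import r;o=r.observe();print(o['grip_width'],o['wrist_force'],o['ft_torque'])"
```

```text
t: 15.05
ee_pos: [0.5528, -0.0935, 0.1443]
tcp_rot: [-0.048, 0.999, -0.004, 0.001]
wrist_force: [0.5, -0.5, -0.9]
grip_width: 0.0294
0.029357750093153816 [ 0.49716721 -0.50684581 -0.86576999] [ 0.30145618  0.10159826 -0.0207144 ]
```

The width reads 29.4 mm, so the button is flush. I lift.

```bash
python3 -m creep '{"turn":[[0,0,0],[0,0,0],[0,0,0],[0,0,0],[0,0,0],[0,0,0]],"travel":[[0,0,0.005],[0,0,0.01],[0,0,0.01],[0,0,0.01],[0,0,0.01],[0,0,0]],"claw":[1,1,1,1,1,1]}'; python3 arc.py 4 1
```

```text
t: 15.65
ee_pos: [0.5528, -0.0935, 0.1902]
tcp_rot: [-0.048, 0.999, -0.004, 0.0]
wrist_force: [1.4, -1.3, -4.4]
grip_width: 0.0293
th 2.9 rad 0.1120 tilt 0.4 side 0.01 y 0.0305 [ 1.4 -1.3 -4.4] 0.0293
6.9 tilt 1.3 [  5.8 -60.3  52.8]
```

```bash
python3 -m creep '{"turn":[[0,0,0],[0,0,0],[0,0,0],[0,0,0],[0,0,0],[0,0,0],[0,0,0],[0,0,0],[0,0,0],[0,0,0],[0,0,0]],"travel":[[0,0,0.01],[0,0,0.01],[0,0,0.01],[0,0,0.01],[0,0,0.01],[0,0,0.01],[0,0,0.01],[0,0,0.01],[0,0,0.01],[0,0,0.01],[0,0,0]],"claw":[1,1,1,1,1,1,1,1,1,1,1]}'; python3 arc.py 4 1;python3 - <<'E'
from h import *
p=r.capture("scene"); cv2.imwrite("pics/s7.png",cv2.resize(p["frame"][120:380,180:440,::-1],None,fx=2.3,fy=2.3,interpolation=cv2.INTER_CUBIC))
E
```

```text
t: 16.75
ee_pos: [0.5528, -0.0935, 0.298]
tcp_rot: [-0.048, 0.999, -0.004, 0.001]
wrist_force: [2.4, -0.7, -5.8]
grip_width: 0.0296
th 31.5 rad 0.1919 tilt 0.5 side 0.08 y 0.0305 [ 2.4 -0.7 -5.8] 0.0296
35.5 tilt 6.9 [-1.   9.9  6. ]
```

View pics/s7.png

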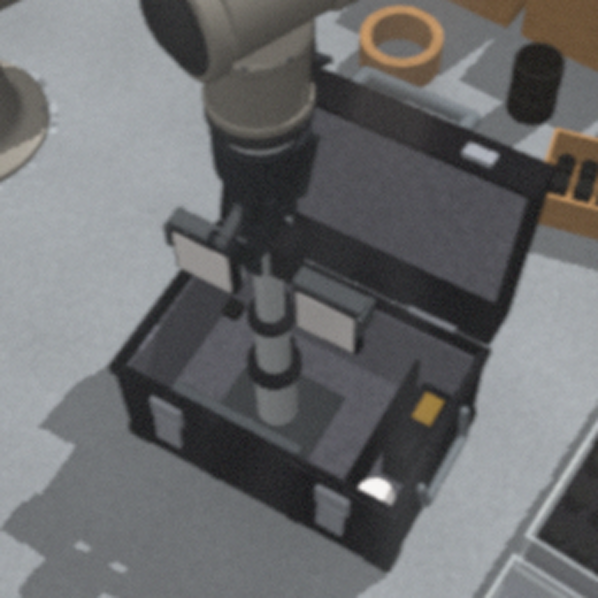

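The mast is past the first stop: the telescopic sections at about (270,330) are extended and the lid is still open. A few more millimetres remain to the end stop.

```bash
python3 -m creep '{"turn":[[0,0,0],[0,0,0],[0,0,0],[0,0,0],[0,0,0]],"travel":[[0,0,0.004],[0,0,0.003],[0,0,0.002],[0,0,0],[0,0,0]],"claw":[1,1,1,1,1]}'; python3 arc.py 4 1
```

```text
t: 17.3
ee_pos: [0.5527, -0.0935, 0.304]
tcp_rot: [-0.048, 0.999, -0.003, -0.001]
wrist_force: [1.1, -0.2, -5.2]
grip_width: 0.0292
th 32.4 rad 0.1971 tilt 0.4 side -0.11 y 0.0305 [ 1.1 -0.2 -5.2] 0.0292
36.4 tilt 7.1 [-1.1 12.4  1.3]
```

```bash
python3 -m creep '{"turn":[[0,0,0],[0,0,0],[0,0,0]],"travel":[[0,0,0.003],[0,0,0],[0,0,0]],"claw":[1,1,1]}'; python3 arc.py 4 1; python3 -m creep '{"turn":[[0,0,0],[0,0,0],[0,0,0]],"travel":[[0,0,0.003],[0,0,0.001],[0,0,0.001]],"claw":[1,1,1]}'
```

```text
t: 17.6
ee_pos: [0.5526, -0.0934, 0.3038]
tcp_rot: [-0.047, 0.999, -0.003, -0.003]
wrist_force: [2.3, -0.6, -6.9]
grip_width: 0.0294
th 32.3 rad 0.1969 tilt 0.3 side -0.32 y 0.0305 [ 2.3 -0.6 -6.9] 0.0294
36.3 tilt 7.1 [-1.1 12.3  1.4]
t: 17.9
ee_pos: [0.5524, -0.0934, 0.3045]
tcp_rot: [-0.047, 0.999, -0.002, -0.005]
wrist_force: [5.3, -1.3, -16.9]
grip_width: 0.0291
```

```bash
python3 -m creep '{"turn":[[0,0,0],[0,0,0],[0,0,0],[0,0,0],[0,0,0]],"travel":[[0,0,0.001],[0,0,0],[0,0,0.001],[0,0,0],[0,0,0.001]],"claw":[1,1,1,1,1]}'
python3 - <<'E'
from h import *
np.set_printoptions(precision=4,suppress=True)
o=r.observe();print(o['ee_pos'],o['wrist_force'],o['grip_width'],o['t'])
p=r.capture("scene"); save(p,"s8")
for t in ["lamp","lid_handle"]:
  for x in r.mark_of(t,p)[:1]: print(t,x["location"],x["score"],px2w(p,x["location"]))
o=r.observe();print(o['ee_pos'],o['wrist_force'],o['t'])
E
```

```text
t: 18.4
ee_pos: [0.5523, -0.0933, 0.3046]
tcp_rot: [-0.047, 0.999, -0.001, -0.007]
wrist_force: [6.8, -1.1, -22.6]
grip_width: 0.0292
[ 0.5523 -0.0933  0.3046] [  6.8179  -1.1293 -22.6215] 0.029160863955678035 18.4
lamp [295.5, 222.3] 0.88 [ 0.5662 -0.1115  0.3577]
lid_handle [359.6, 159.4] 0.64 [0.555  0.1282 0.2978]
[ 0.5523 -0.0933  0.3045] [  6.1777  -1.3041 -17.5914] 18.55
```

View pics/s8.png

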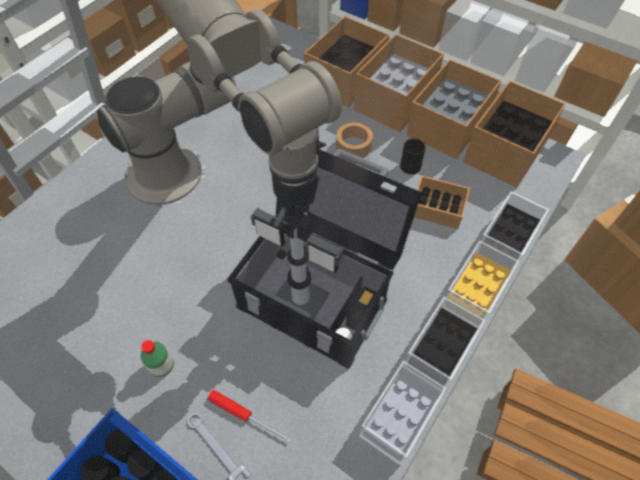

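The mast is fully up in the gripper (about (297,245)). The lid is open and everything else is in place. I hand in.

```bash
python3 -c "
from station import r
print(r.close_job())"
```

```text
the job is handed in; nothing more can be done
None
```

I opened the lid by its bar handle, gripped the lamp's lift grip with the button squeezed in, and pulled the mast up to the second stop. I handed in at about 18.6 s of the 58 s allowed, still gripping the mast; the hand-in reports no verdict.

**Lid:** I led the handle round to the stop at under about 1 rad/s, so there was no slam. The handle was seen at about (0.562, 0.131, 0.298) after I let go, against an expected (0.562, 0.131, 0.294). In the last picture it was still there within a few millimetres.

**Mast:** The tool rose about 160 mm from where it gripped. It then stopped rising while the downward reaction grew to about 17–23 N, which is the end stop.

**Grip:** The opening stayed at 29 mm, which means the 30 mm block with its button flush.

**Surroundings:** The bench items and the pot and battery looked unmoved in the last picture; I did not measure their positions.

**What was off:**
- The arm fell short or drifted on some moves, so the first close on the bar was 13 mm too high and I redid it. I also corrected a 15 mm sideways drift above the lamp.
- The bar slid about 6 mm along the fingers while the lid was swinging open.
- The lamp network placed the lamp at z 0.358 at the end, when the grip should be at 0.321. Its depth reading probably fell on the gripper, so I went by the arm pose and the force instead.

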